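# Clear the jeweller's mat into the sorting trays

## Robot

A 6-joint arm with a two-finger parallel gripper is mounted at the origin on the work surface. World frame = base frame: x ahead of the robot, y to its left, z up, the work surface at z = 0. Lengths are in m, angles in rad, forces in N, time in s.
With the tool pointing down it reaches from about 0.375 to 0.9 m from the base axis. Payload 3.1 kg.
Tool frame: the origin (TCP) lies between the finger pads; the fingertips stand robot.finger_overhang ahead of it and the grasp point (between the pads) lies 3 mm ahead of it (robot.finger_overhang is the distance from the TCP to the fingertips, in m); z points along the fingers, y is the line along which they close (so a half turn about z gives the same grasp; the last joint's range is limited). The gripper opens to 87 mm and grips with 3 to 60 N. Pads are 19 mm wide; open, the fingers measure 117 mm over their backs; the gripper's body (75 mm by 190 mm) begins 51 mm behind the grasp point.
Start: joints at [-1.401, 0.527, 1.433, -0, 1.181, -0.178], TCP at [0.213, -0.588, 0.245] pointing down, gripper open.
Joint ranges: [-3.08, 3.08], [-0.75, 2.2], [0.22, 2.44], [-1.43, 4.57], [0, 2.65], [-2.85, 2.85]. Speed limits (rad/s): [2.79, 2.79, 3.14, 3.14, 3.14, 3.14].

## Interface

Orientations are given as a unit quaternion [x, y, z, w].
In Python, from rig import get_obs, vision, hand_in, nets, robot gives the robot as it stands.
- The arm moves only by the tool apply_moves, never from a script. Its argument "series" is a list of rows, each an object with "offset": the shift along the world's x, y, z in cm, a list of three; "rot": the turn, a rotation vector about the world's x, y, z in degrees, a list of three. A call has 1 to 20 rows; each row is the pose to reach, as a shift and turn from the pose commanded when the call began; what a row does not reach only later rows make up. A row lasts 1/10 s, in which the tool goes at most 50 mm and 8.59 degrees, less where a joint would pass 70% of its speed; a pose out of reach is approached as far as the arm can. A call with a gripper value outside its range is refused whole. "hand" is the opening, from 0 (shut) to 1 (fully open), set as the call begins (left out, the last holds). The fingers move at their own pace and stop on an object; "newtons" is the grip in N (left out, the last holds). Time passes only in rows, so rows that repeat a pose let the fingers close. It gives the time, the measured TCP pose, the force, the opening and the grip force at its end, in the units of the state.
- get_obs(): the state, without advancing time (a new reading comes with each control period).
- vision.camera(name): name is "scene" or "top"; returns the picture (400x640x3 uint8, red, green, blue); there is no depth.
- vision.calibration(name): a dict with "K" (3x3 intrinsics, pixels), "R" (3x3) and "t" (3): a world point X has camera coordinates R X + t. Camera axes: x right, y down, z forward; pixel columns grow to the right and rows downward; lengths in m; the calibration is good to about 2 mm. A picture is of the moment at which its call begins. calibration takes no time and is no camera call.
- hand_in(): hands the job in; it is judged then, once.
Trained networks look in the newest picture that a camera, given by its name, has taken for a name from the list of things; names that differ only in an ending like _2 or _b are one class to them, and where a whole thing is asked for, a point or a joint stands for the part that bears it (a point fixed in the world has none). Each returns a list of dicts, best first, with "conf" (0 to 1); they miss things now and then, are a little off and sometimes report something else, mostly with a low value. They report only what shows in the picture. A call takes as long as a camera call.
- nets.search_frame(camera, query): "centre" ([x, y, z] in m, in world coordinates, good to about 4 mm: the middle of the surface that is visible of it).
- nets.spot_point(camera, query): "centre" ([x, y, z] in m, in world coordinates, good to about 4 mm: a listed point, or the origin of a listed thing).
The state is a dict: "time": time; "q": joint angles; "joint_velocities": joint speeds; "joint_torque": joint torques, N m; "position": TCP position; "tool_rot": TCP orientation; "ft_force": force on the tool from outside, world axes, zero at the start; "moment": the same for the moment, N m; "grip_width": finger opening in m; "grip_force": force on a finger pad.
Only numpy, scipy, OpenCV 4.12 (cv2) and the standard library are available. Lean on these libraries where they do the work, as an engineer would, in place of code of your own. Each camera call takes 0.05 s, during which the arm holds its last target. There are 200 camera calls.

## Task

Put the five loose pieces on the bench mat away in their trays: the two pearl brooches in the white tray, the two gold brooches in the red tray, and the dark steel ring in the black tray. Only one piece goes in each pocket, lying flat, right side up and centred on the pocket's round pad; either brooch of a pair may take either pocket. Leave the wire spool and the pliers where they are.

Things in the scene. Friction and masses are not known exactly. Their poses are not given: they have to be found in the camera images.
- pearl_round: Round pearl brooch: straight-sided silver disc 34 mm across and 10 mm high with a white pearl dome on top, 19 mm high in all, about 25 g. Lies flat on the 3 mm blue-grey bench mat (origin at z = 3 mm). Origin: middle of the underside; z up when the right way up.
- pearl_oval: Oval pearl brooch: silver oval base 54 mm long (x) by 30 mm wide (y), straight sides 10 mm high, with a long white pearl on top 27 mm wide, 19.5 mm high in all, about 30 g. Lies flat on the 3 mm blue-grey bench mat (origin at z = 3 mm). Origin: middle of the underside; z up when the right way up.
- gold_leaf: Gold leaf brooch: pointed at both ends, 54 mm long (x) by 28 mm wide (y) over the middle 26 mm, where the two sides are parallel; 11 mm thick with low veins on top, about 30 g. Lies flat on the 3 mm blue-grey bench mat (origin at z = 3 mm). Origin: middle of the underside; z up when the right way up.
- gold_flower: Gold six-petalled flower brooch, 34 mm across, 11 mm thick, a small round bud on top to 16 mm, about 30 g; may be gripped across any diameter. Lies flat on the 3 mm blue-grey bench mat (origin at z = 3 mm). Origin: middle of the underside; z up when the right way up.
- steel_ring: Dark steel jump-ring opener, a plain finger ring lying flat with its hole upward (either way up is the same): 30 mm outside, 22 mm inside, 12 mm high, about 20 g. Lies flat on the 3 mm blue-grey bench mat (origin at z = 3 mm). Origin: middle of the underside; z up when the right way up.
- white_tray: White two-pocket sorting tray with blue pads, 96 (x) x 188 (y) x 10 mm high; 4 mm floor, 4 mm walls and divider rising 6 mm above it. Two pockets, each 88 x 88 mm inside, centred at y = +46 and -46 mm; a flat round pad 48 mm across marks each pocket's middle. Fixed, turned up to 0.2 rad, on any side of the loose pieces. Origin: middle of the underside, on the mat; z up.
- red_tray: Dark red two-pocket sorting tray with darker red pads, 96 (x) x 188 (y) x 10 mm high; 4 mm floor, 4 mm walls and divider rising 6 mm above it. Two pockets, each 88 x 88 mm inside, centred at y = +46 and -46 mm; a flat round pad 48 mm across marks each pocket's middle. Fixed, turned up to 0.2 rad, on any side of the loose pieces. Origin: middle of the underside, on the mat; z up.
- black_tray: Black one-pocket sorting tray with a grey pad, 96 x 96 x 10 mm high; 4 mm floor, 4 mm walls rising 6 mm above it; the pocket is 88 x 88 mm inside, a flat round pad 48 mm across marks its middle. Fixed, turned up to 0.2 rad, on any side of the loose pieces. Origin: middle of the underside, on the mat; z up.
- spool: Bystander: small upright spool of copper wire with a wooden top flange, 34 mm across, 22 mm high, loose, standing on the mat among the pieces. Origin: middle of the underside.
- pliers: Bystander: small pliers with blue handles, loose, flat on the mat; about 125 mm long, jaws along its +x, handles along -x to 83 mm, 48 mm wide, 10 mm high. Origin: under the pivot.

How it is judged:
By the outcome, as a careful person would: the job done as asked, in the order asked, and still so for the second after the job is handed in, with the robot touching nothing.
It also fails if it takes over 99 s, if anything falls off the work surface, if the arm or the gripper's body presses on something with over 40 N, if the wrist force passes 120 N, or if a joint passes its speed limit or range.

## Working session

There is one attempt and no reset: what is moved stays moved. The work goes in short steps, Python scripts to look and compute and a tool call to move; the robot and the scene stay as the last step left them, time stands still between calls to the robot, and variables do not carry over. Pictures are saved under pics/ and viewed, at most 14 in all, crops included, and the job is handed in when it is done.

Besides the shell and the picture viewer there is one more tool, called after "Call:" as name(argument=value, ...), one argument or row to a line, values as JSON. apply_moves: Moves the arm, as the interface text tells. Its arguments: {"type":"object","properties":{"series":{"type":"array"},"hand":{"type":"number"},"newtons":{"type":"number"}},"required":["series"]}

```bash
ls; mkdir -p pics; cat > h.py <<'E'
import numpy as np, cv2
from rig import get_obs, vision, hand_in, nets, robot
E
python3 - <<'E'
from h import *
o=get_obs(); print(o['time'],o['position'],o['tool_rot'],o['grip_width'],robot.finger_overhang)
for c in ('scene','top'):
    im=vision.camera(c); cv2.imwrite(f'pics/{c}0.png',im[:,:,::-1]); k=vision.calibration(c); print(c,k['K'].tolist(),np.round(k['R'],3).tolist(),np.round(-k['R'].T@k['t'],3))
    for n in 'pearl_round pearl_oval gold_leaf gold_flower steel_ring white_tray red_tray black_tray spool pliers'.split():
        r=nets.spot_point(c,n); print(n,[(np.round(d['centre'],3).tolist(),round(d['conf'],2)) for d in r[:3]])
E
```

```text
pics
0.0 [ 0.21293023 -0.58688633  0.24354318] [ 9.84920219e-01  1.73005689e-01  1.63550005e-06 -1.09257704e-03] 0.08697061440673759 0.022
scene [[464.9662135995444, 0.0, 319.54286499590444], [0.0, 464.9662135995444, 196.6635549726427], [0.0, 0.0, 1.0]] [[-0.359, 0.933, 0.002], [0.645, 0.25, -0.722], [-0.674, -0.258, -0.692]] [1.442 0.344 0.946]
pearl_round [([0.515, -0.103, 0.004], 0.49), ([0.426, 0.175, 0.006], 0.25)]
pearl_oval [([0.436, 0.008, 0.003], 0.59), ([0.516, -0.103, 0.004], 0.47)]
gold_leaf [([0.426, 0.176, 0.006], 0.49)]
gold_flower [([0.54, 0.103, 0.001], 0.58)]
steel_ring [([0.439, -0.193, 0.006], 0.43)]
white_tray [([0.514, 0.385, 0.002], 0.58)]
red_tray [([0.49, -0.384, 0.007], 0.93)]
black_tray [([0.686, -0.02, -0.001], 0.56)]
spool [([0.532, -0.001, 0.001], 0.43)]
pliers [([0.682, -0.02, 0.001], 0.66), ([0.678, 0.289, -0.001], 0.6), ([0.54, 0.106, 0.001], 0.6)]
top [[410.79707756050277, 0.0, 318.4600517806542], [0.0, 410.79707756050277, 198.9326945938288], [0.0, 0.0, 1.0]] [[-0.017, -1.0, -0.004], [-0.984, 0.018, -0.178], [0.178, 0.001, -0.984]] [ 0.397 -0.004  0.935]
pearl_round [([0.517, -0.102, 0.006], 0.59), ([0.534, -0.002, 0.002], 0.43)]
pearl_oval [([0.434, 0.01, 0.001], 0.64), ([0.514, 0.388, 0.004], 0.64)]
gold_leaf [([0.428, 0.178, 0.0], 0.54)]
gold_flower [([0.678, 0.288, 0.002], 0.66)]
steel_ring [([0.44, -0.189, 0.006], 0.58)]
white_tray [([0.512, 0.388, 0.008], 0.98)]
red_tray [([0.494, -0.382, 0.007], 0.72)]
black_tray [([0.438, -0.19, 0.006], 0.73), ([0.685, -0.022, 0.002], 0.6)]
spool [([0.535, -0.003, 0.003], 0.72)]
pliers [([0.438, -0.19, 0.003], 0.45), ([0.436, 0.006, 0.001], 0.28)]
```

View pics/top0.png

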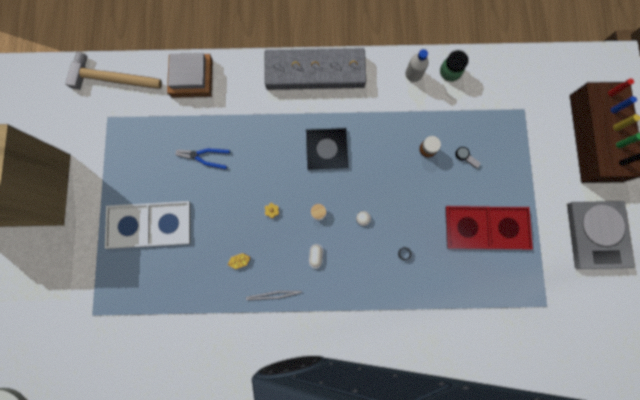

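View pics/scene0.png

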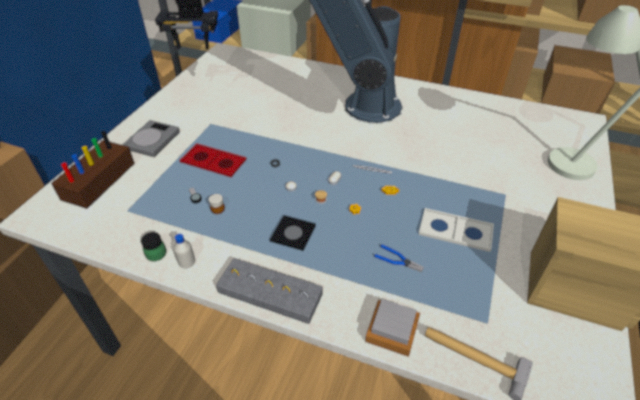

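Top view: white tray at (148,225), red at (488,228), black at (327,149), leaf (239,261), flower (272,211), oval (316,257), round (364,218), ring (404,254), spool (319,213). The networks' positions agree with this, apart from a few false low-ranked hits. Next I'll segment the pieces and fit each pose in both views.

```bash
cat >> h.py <<'E'
CAL={c:vision.calibration(c) for c in ('scene','top')}
def proj(c,X):
    k=CAL[c]; P=(np.asarray(X,float)@k['R'].T+k['t'])@k['K'].T; return P[:,:2]/P[:,2:]
G={'pearl_round':(.516,-.1025),'pearl_oval':(.435,.009),'gold_leaf':(.427,.177),'gold_flower':(.54,.104),'steel_ring':(.4395,-.191),'spool':(.5335,-.002)}
T={'white_tray':(.513,.387),'red_tray':(.492,-.383),'black_tray':(.686,-.021)}
def crop(im,uv,r,s):
    # s-times enlarged crop about uv; pixel p -> (p-uv+r)*s
    M=np.array([[s,0,(r-uv[0])*s],[0,s,(r-uv[1])*s]],float)
    return cv2.warpAffine(im,M,(2*r*s,2*r*s),flags=cv2.INTER_CUBIC)
E
python3 - <<'E'
from h import *
rows=[]
for c in ('top','scene'):
    im=cv2.imread(f'pics/{c}0.png'); r=[]
    for n,g in G.items():
        uv=proj(c,[[*g,.008]])[0]; t=crop(im,uv,16,4); cv2.circle(t,(64,64),1,(0,0,255),-1); r.append(t)
    rows.append(np.hstack(r))
    r=[]
    for n,g in T.items():
        uv=proj(c,[[*g,.01]])[0]; t=crop(im,uv,52,2)[:, :]; r.append(cv2.resize(t,(256,256)))
    rows.append(np.hstack(r))
cv2.imwrite('pics/m1.png',cv2.resize(np.vstack(rows),(768,768))[:, :] if 0 else np.vstack([cv2.resize(x,None,fx=.75,fy=.75) for x in rows]))
for c in('top',):
    im=cv2.imread('pics/top0.png'); print(im[280,420],im[180,260])
E
```

```text
[151 134 116] [154 135 117]
```

View pics/m1.png

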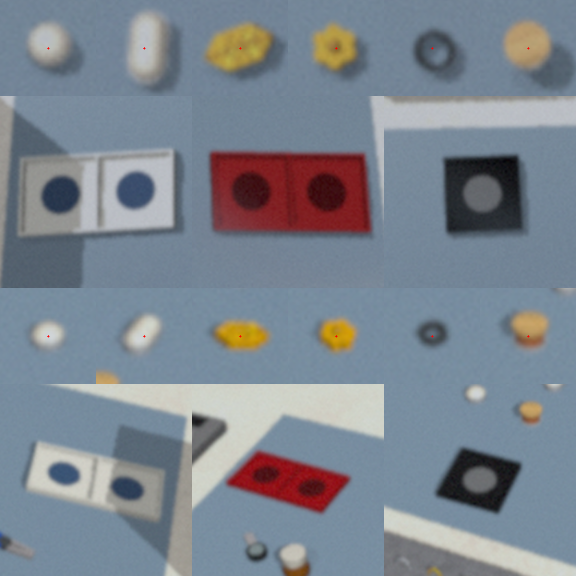

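Montage: all pieces lie upright and their outlines are clear. The oval runs roughly along world x and the leaf roughly along y. The white tray is half in shadow and the trays are slightly turned. Next comes the two-view silhouette fit.

```bash
cat >> h.py <<'E'
from scipy.optimize import minimize
a=np.linspace(0,2*np.pi,48,endpoint=False)
def ell(l,w): return np.c_[l/2*np.cos(a),w/2*np.sin(a)]
box=lambda l,w: np.array([[l,w],[-l,w],[-l,-w],[l,-w]])/2
lf=np.array([[.027,0],[.013,.014],[-.013,.014],[-.027,0],[-.013,-.014],[.013,-.014]])
MOD={'pearl_round':[(ell(.034,.034),0,.01),(ell(.02,.02),.01,.017)],'pearl_oval':[(ell(.054,.03),0,.01),(ell(.04,.018),.01,.018)],
'gold_leaf':[(lf,0,.011)],'gold_flower':[(ell(.032,.032),0,.011)],'steel_ring':[(ell(.03,.03),0,.012)],
'white_tray':[(box(.096,.188),0,.01)],'red_tray':[(box(.096,.188),0,.01)],'black_tray':[(box(.096,.096),0,.01)]}
def soft(n,im):
    B,Gc,R=[im[...,i].astype(float) for i in range(3)]
    if 'gold' in n: m=(R-B+10)/90
    elif n=='red_tray': m=(R-B+5)/60
    elif n=='white_tray': m=(R/np.maximum(B,1)-.84)/.08
    elif n=='steel_ring': m=(95-R)/45
    elif n=='black_tray': m=(85-R)/45
    else: m=(R-130)/40
    m=np.clip(m,0,1)
    if 'tray' in n or n=='steel_ring':
        b=(m>.5).astype(np.uint8); k,l=cv2.connectedComponents(b); 
        hh,ww=b.shape; d=[np.min(np.hypot(*(np.argwhere(l==i)-[hh/2,ww/2]).T)) if (l==i).sum()>200 else 1e9 for i in range(1,k)]
        b=(l==1+int(np.argmin(d))).astype(np.uint8); h=cv2.convexHull(cv2.findContours(b,0,2)[0][0]); m=cv2.fillPoly(np.zeros_like(b),[h],1).astype(float)
    return m
def fit(n,ims,g,yaw0,zfix=None):
    tray='tray' in n; r,s=(62,4) if tray else (20,6); D={}
    for c,im in ims.items():
        uv=proj(c,[[*g,.008]])[0]; D[c]=(uv,soft(n,crop(im,uv,r,s)))
    def cost(p,views=ims):
        x,y,th=p[0],p[1],p[2]*10; z=p[3] if zfix is None else zfix; C,S=np.cos(th),np.sin(th); e=0
        for c in views:
            uv,m=D[c]; k=np.zeros(m.shape,np.uint8)
            for o,z0,z1 in MOD[n]:
                q=o@np.array([[C,S],[-S,C]])+[x,y]
                P=np.vstack([np.c_[q,np.full(len(q),z+z0)],np.c_[q,np.full(len(q),z+z1)]])
                h=cv2.convexHull(((proj(c,P)-uv+r)*s).astype(np.float32)); cv2.fillConvexPoly(k,np.round(h*16).astype(np.int32),1,shift=4)
            b=cv2.GaussianBlur(k.astype(float),(0,0),.8*s); e+=((b-m)**2).sum()/b.sum()
        return e
    p0=np.array([*g,yaw0/10]+([.003] if zfix is None else [])); best=None
    for d in (0,.05,-.05):
        sim=np.vstack([p0]+[p0+np.eye(len(p0))[i]*[.008,.008,.03,.006][i] for i in range(len(p0))]); sim[:,2]+=d*.3
        R=minimize(cost,p0,method='Nelder-Mead',options=dict(initial_simplex=sim,xatol=2e-5,fatol=1e-5,maxiter=400))
        if best is None or R.fun<best.fun: best=R
    p=best.x.copy(); p[2]*=10; return p,best.fun
E
python3 - <<'E'
from h import *
ims={c:cv2.imread(f'pics/{c}0.png') for c in('top','scene')}
Y={'pearl_oval':0.05,'gold_leaf':-1.4}
for n,g in {**G,**T}.items():
    if n not in MOD: continue
    p,f=fit(n,ims,g,Y.get(n,0.)); q=[fit(n,{c:ims[c]},g,Y.get(n,0.),.003 if 'tray' not in n else .003)[0] for c in ims]
    print(n,np.round(p,4),'e',round(f,3),'top',np.round(q[0],4),'scene',np.round(q[1],4))
E
```

```text
pearl_round [ 0.5194 -0.1008 -0.3152  0.0087] e 0.337 top [ 0.521  -0.1021  0.04  ] scene [ 0.513  -0.1032  0.2894]
pearl_oval [ 0.4369  0.0085 -0.1603  0.0085] e 0.788 top [ 0.4376  0.0083 -0.1275] scene [ 0.4305  0.0069 -0.1725]
gold_leaf [ 0.4275  0.1778 -1.2699  0.0045] e 0.027 top [ 0.4278  0.1778 -1.2493] scene [ 0.4256  0.1781 -1.3115]
gold_flower [ 0.5403  0.1052 -0.0406  0.0051] e 0.047 top [ 0.5406  0.1051 -0.0661] scene [0.5382 0.1051 0.3053]
steel_ring [ 0.4364 -0.1928  0.3798  0.0029] e 0.359 top [ 0.4368 -0.1928  0.062 ] scene [ 0.436  -0.1923  0.4659]
white_tray [0.513  0.3857 0.0389 0.0048] e 0.055 top [0.5128 0.3869 0.0385] scene [0.5117 0.3856 0.0457]
red_tray [ 0.4925 -0.3841 -0.0279  0.0048] e 0.047 top [ 0.493  -0.3856 -0.0298] scene [ 0.4902 -0.3842 -0.0293]
black_tray [ 0.6839 -0.0241  0.0185  0.0032] e 0.061 top [ 0.6841 -0.0244  0.0247] scene [ 0.6832 -0.0238  0.0256]
```

```bash
python3 - <<'E'
s=open('h.py').read()
s=s.replace("""    else: m=(R-130)/40
    m=np.clip(m,0,1)
""","""    else: m=(R/np.maximum(B,1)-.81)/.09
    m=np.clip(m,0,1)
    if 'pearl' in n:
        k,l=cv2.connectedComponents((m>.35).astype(np.uint8)); i=l[m.shape[0]//2,m.shape[1]//2]
        m=m*cv2.dilate((l==i).astype(np.uint8),np.ones((9,9)))
""")
s=s.replace("p[2]*=10; return p,best.fun","p[2]*=10; fit.D=D; return p,best.fun")
open('h.py','w').write(s)
E
python3 - <<'E'
from h import *
ims={c:cv2.imread(f'pics/{c}0.png') for c in('top','scene')}
Y={'pearl_oval':0.05,'gold_leaf':-1.3}; out=[]
for n,g in G.items():
    if n not in MOD: continue
    p,f=fit(n,ims,g,Y.get(n,0.)); q=[fit(n,{c:ims[c]},g,Y.get(n,0.),.003)[0] for c in ims]
    print(n,np.round(p,4),'e',round(f,3),'top',np.round(q[0],4),'scene',np.round(q[1],4))
    p,f=fit(n,ims,g,Y.get(n,0.),.003); print('   both z=3',np.round(p,4),round(f,3)); col=[]
    for c in ims:
        uv,m=fit.D[c]; t=crop(ims[c],uv,20,6); 
        for o,z0,z1 in MOD[n]:
            C,S=np.cos(p[2]),np.sin(p[2]); qq=o@np.array([[C,S],[-S,C]])+p[:2]
            for z in(z0,z1): cv2.polylines(t,[np.int32((proj(c,np.c_[qq,np.full(len(qq),.003+z)])-uv+20)*6)],True,(0,0,255),1)
        col+=[t,cv2.cvtColor((m*255).astype(np.uint8),cv2.COLOR_GRAY2BGR)]
    out.append(np.vstack([cv2.resize(x,(140,140)) for x in col]))
cv2.imwrite('pics/m2.png',np.hstack(out))
E
```

```text
pearl_round [ 0.5184 -0.1025  0.0015  0.0064] e 0.061 top [ 0.519  -0.1033  0.0526] scene [ 0.5147 -0.1034  0.1996]
   both z=3 [ 0.5176 -0.1032  0.1599] 0.115
pearl_oval [ 0.4354  0.0064 -0.1317  0.0055] e 0.137 top [ 0.4358  0.006  -0.0866] scene [ 0.4328  0.0062 -0.196 ]
   both z=3 [ 0.4347  0.0062 -0.1417] 0.152
gold_leaf [ 0.4276  0.1777 -1.2746  0.0046] e 0.027 top [ 0.4276  0.1777 -1.2426] scene [ 0.4257  0.1781 -1.3059]
   both z=3 [ 0.4271  0.178  -1.2766] 0.038
gold_flower [ 0.5403  0.1052 -0.0406  0.0051] e 0.047 top [ 0.5406  0.1051 -0.0661] scene [0.5382 0.1051 0.3053]
   both z=3 [ 0.54    0.1052 -0.0187] 0.064
steel_ring [ 0.4364 -0.1928  0.3798  0.0029] e 0.359 top [ 0.4368 -0.1928  0.062 ] scene [ 0.436  -0.1923  0.4659]
   both z=3 [ 0.4365 -0.1928  0.3228] 0.36
```

View pics/m2.png

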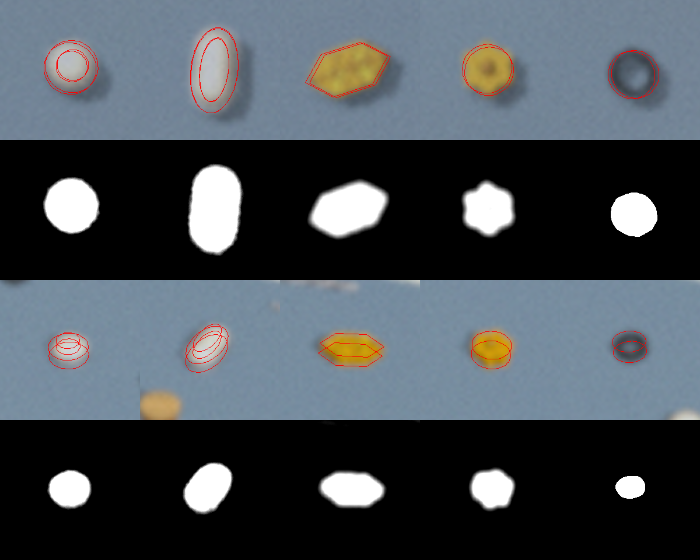

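Fits: the pieces stand at z ≈ 3–6 mm, which fits the 3 mm mat. The two views differ by about 2 mm. Ring and oval outlines sit on the images. Now pad centres, a straight-sided refit of the oval, and the extent of the wooden box near the white tray.

```bash
python3 - <<'E'
from h import *
ims={c:cv2.imread(f'pics/{c}0.png') for c in('top','scene')}
def ray(c,uv,z):
    k=CAL[c]; C=-k['R'].T@k['t']; d=k['R'].T@np.linalg.solve(k['K'],[*uv,1]); return (C+d*(z-C[2])/d[2])
st=np.vstack([ell(.03,.03)[:12]+[.012,0],ell(.03,.03)[12:36]-[.012,0],ell(.03,.03)[36:]+[.012,0]])
MOD['pearl_oval']=[(st,0,.01),(st*.6,.01,.018)]
print('oval',[np.round(fit('pearl_oval',v,(.435,.006),-.1,.003)[0],4) for v in (ims,{'top':ims['top']},{'scene':ims['scene']})])
for n,(x,y,th) in {'white':(.5122,.3862,.041),'red':(.4916,-.385,-.029),'black':(.6837,-.0241,.024)}.items():
    for s in ((1,-1) if n!='black' else (0,)):
        p=np.array([x-np.sin(th)*.046*s,y+np.cos(th)*.046*s]); res=[]
        for c,im in ims.items():
            uv=proj(c,[[*p,.007]])[0]; t=crop(im,uv,14,8).astype(float); g=t[...,2]
            # circle of wall-to-wall floor: two-class threshold inside a 37 mm radius
            h=np.zeros(g.shape,np.uint8); qq=ell(.066,.066)+p; cv2.fillPoly(h,[np.int32((proj(c,np.c_[qq,np.full(48,.007)])-uv+14)*8)],1)
            g8=np.clip(g,0,255).astype(np.uint8); T_,_=cv2.threshold(g8[h>0].reshape(-1,1),0,255,cv2.THRESH_OTSU)
            b=((g8>T_) if n=='black' else (g8<=T_)).astype(np.uint8)*h; k,l,sd,ce=cv2.connectedComponentsWithStats(b); i=1+np.argmax(sd[1:,4])
            w=ray(c,ce[i]/8-14+uv,.0075); res.append((np.round(w[:2],4).tolist(),int(sd[i,4])))
        print(n,s,np.round(p,4),res)
print('box scene base', [np.round(ray('scene',u,0),3).tolist() for u in ((530,297),(545,200),(533,240))], 'top', [np.round(ray('top',u,0),3).tolist() for u in ((70,155),(65,225),(0,225))])
print(get_obs()['time'])
E
```

```text
oval [array([ 0.4347,  0.0061, -0.0967]), array([ 0.4357,  0.0059, -0.0898]), array([ 0.4321,  0.0061, -0.0952])]
white 1 [0.5103 0.4322] [([0.511, 0.4319], 20898), ([0.5105, 0.432], 10787)]
white -1 [0.5141 0.3402] [([0.5149, 0.3399], 20652), ([0.5143, 0.34], 10093)]
red 1 [ 0.4929 -0.339 ] [([0.4945, -0.3386], 21412), ([0.4925, -0.3374], 6813)]
red -1 [ 0.4903 -0.431 ] [([0.4915, -0.4308], 21431), ([0.4898, -0.4295], 6344)]
black 0 [ 0.6837 -0.0241] [([0.6848, -0.0236], 20786), ([0.6833, -0.0232], 12708)]
box scene base [[0.663, 0.588, 0.0], [0.296, 0.611, 0.0], [0.471, 0.586, 0.0]] top [[0.682, 0.583, 0.0], [0.516, 0.579, 0.0], [0.519, 0.729, 0.0]]
1.1
```

Call:
apply_moves(
  hand=0.62,
  newtons=15,
  series=[
    {"offset": [30.4, 48.5, -16.5], "rot": [0, 0, -25.4]},
    {"offset": [30.4, 48.5, -16.5], "rot": [0, 0, -25.4]},
    {"offset": [30.4, 48.5, -16.5], "rot": [0, 0, -25.4]},
    {"offset": [30.4, 48.5, -16.5], "rot": [0, 0, -25.4]},
    {"offset": [30.4, 48.5, -16.5], "rot": [0, 0, -25.4]},
    {"offset": [30.4, 48.5, -16.5], "rot": [0, 0, -25.4]},
    {"offset": [30.4, 48.5, -16.5], "rot": [0, 0, -25.4]},
    {"offset": [30.4, 48.5, -16.5], "rot": [0, 0, -25.4]},
    {"offset": [30.4, 48.5, -16.5], "rot": [0, 0, -25.4]},
    {"offset": [30.4, 48.5, -16.5], "rot": [0, 0, -25.4]},
    {"offset": [30.4, 48.5, -16.5], "rot": [0, 0, -25.4]},
    {"offset": [30.4, 48.5, -16.5], "rot": [0, 0, -25.4]},
    {"offset": [30.4, 48.5, -16.5], "rot": [0, 0, -25.4]},
    {"offset": [30.4, 48.5, -16.5], "rot": [0, 0, -25.4]},
    {"offset": [30.4, 48.5, -16.5], "rot": [0, 0, -25.4]},
  ],
)

```text
time: 2.6
position: [0.5169, -0.1034, 0.0798]
tool_rot: [0.999, -0.048, 0.0, 0.0]
ft_force: [0.1, -0.5, 0.8]
grip_width: 0.0538
grip_force: 0.0
```

Call:
apply_moves(
  series=[
    {"offset": [0, 0, -2.5], "rot": [0, 0, 0]},
    {"offset": [0, 0, -4.5], "rot": [0, 0, 0]},
    {"offset": [0, 0, -5.3], "rot": [0, 0, 0]},
    {"offset": [0, 0, -5.3], "rot": [0, 0, 0]},
  ],
)

```text
time: 3.0
position: [0.5164, -0.104, 0.0264]
tool_rot: [0.999, -0.049, -0.0, -0.0]
ft_force: [0.2, 0.2, -0.4]
grip_width: 0.054
grip_force: 0.0
```

Call:
apply_moves(
  hand=0.2,
  newtons=15,
  series=[
    {"offset": [0, 0, 0], "rot": [0, 0, 0]},
    {"offset": [0, 0, 0], "rot": [0, 0, 0]},
    {"offset": [0, 0, 0], "rot": [0, 0, 0]},
    {"offset": [0, 0, 0], "rot": [0, 0, 0]},
    {"offset": [0, 0, 0], "rot": [0, 0, 0]},
    {"offset": [0, 0, 0], "rot": [0, 0, 0]},
    {"offset": [0, 0, 1.5], "rot": [0, 0, 0]},
    {"offset": [0, 0, 4], "rot": [0, 0, 0]},
    {"offset": [0, 0, 6], "rot": [0, 0, 0]},
    {"offset": [0, 0, 6], "rot": [0, 0, 0]},
  ],
)

```text
time: 4.0
position: [0.5185, -0.1029, 0.0885]
tool_rot: [0.999, -0.048, 0.002, 0.001]
ft_force: [0.9, 0.0, -0.1]
grip_width: 0.033
grip_force: 15.0
```

Call:
apply_moves(
  series=[
    {"offset": [-0.25, 4, 0], "rot": [0, 0, 0]},
    {"offset": [-0.25, 9, 0], "rot": [0, 0, 0]},
    {"offset": [-0.25, 14, 0], "rot": [0, 0, 0]},
    {"offset": [-0.25, 19, 0], "rot": [0, 0, 0]},
    {"offset": [-0.25, 24, 0], "rot": [0, 0, 0]},
    {"offset": [-0.25, 29, 0], "rot": [0, 0, 0]},
    {"offset": [-0.25, 34, 0], "rot": [0, 0, 0]},
    {"offset": [-0.25, 38, 0], "rot": [0, 0, 0]},
    {"offset": [-0.25, 42, 0], "rot": [0, 0, 0]},
    {"offset": [-0.25, 44.3, 0], "rot": [0, 0, 0]},
    {"offset": [-0.25, 44.3, 0], "rot": [0, 0, 0]},
    {"offset": [-0.25, 44.3, -2.5], "rot": [0, 0, 0]},
    {"offset": [-0.25, 44.3, -4.5], "rot": [0, 0, 0]},
    {"offset": [-0.25, 44.3, -5.1], "rot": [0, 0, 0]},
    {"offset": [-0.25, 44.3, -5.5], "rot": [0, 0, 0]},
    {"offset": [-0.25, 44.3, -5.5], "rot": [0, 0, 0]},
  ],
)

```text
time: 5.6
position: [0.5144, 0.3396, 0.0315]
tool_rot: [0.999, -0.048, -0.0, 0.0]
ft_force: [0.4, -0.2, -0.7]
grip_width: 0.0332
grip_force: 15.0
```

```bash
python3 - <<'E'
from h import *
o=get_obs(); print(o['time'],np.round(o['position'],4),np.round(o['ft_force'],1),o['grip_width'],o['grip_force'])
t=[]
for c in('top','scene'):
    im=vision.camera(c)[:,:,::-1].copy(); uv=proj(c,[[.514,.34,.02]])[0]; t.append(crop(im,uv,40,5))
cv2.imwrite('pics/p1.png',np.hstack(t))
E
```

```text
5.6 [0.5144 0.3396 0.0315] [ 0.4 -0.2 -0.7] 0.03315198914200401 14.99926283955574
```

View pics/p1.png

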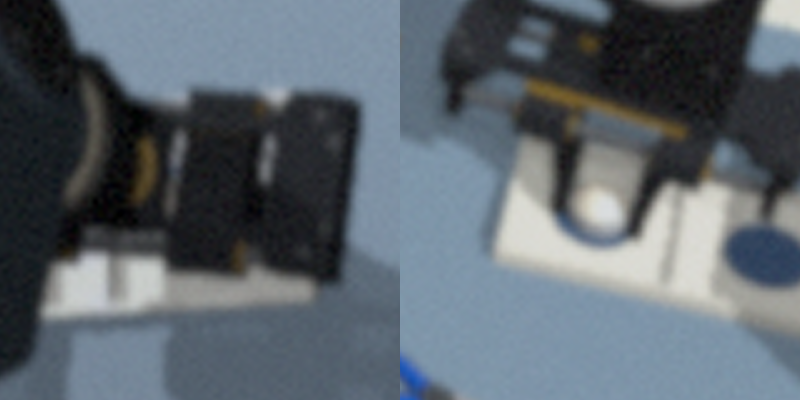

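The scene crop shows the pearl at (600,212) upright between the fingers, over the blue pad. I'll release it and go on to the oval.

Call:
apply_moves(
  hand=0.54,
  series=[
    {"offset": [0, 0, 0], "rot": [0, 0, 0]},
    {"offset": [0, 0, 0], "rot": [0, 0, 0]},
    {"offset": [0, 0, 0], "rot": [0, 0, 0]},
    {"offset": [0, 0, 0], "rot": [0, 0, 0]},
    {"offset": [0, 0, 2.5], "rot": [0, 0, 0]},
    {"offset": [0, 0, 5.5], "rot": [0, 0, 0]},
    {"offset": [-8, -33.4, 4.8], "rot": [0, 0, 0]},
    {"offset": [-8, -33.4, 4.8], "rot": [0, 0, 0]},
    {"offset": [-8, -33.4, 4.8], "rot": [0, 0, 0]},
    {"offset": [-8, -33.4, 4.8], "rot": [0, 0, 0]},
    {"offset": [-8, -33.4, 4.8], "rot": [0, 0, 0]},
    {"offset": [-8, -33.4, 4.8], "rot": [0, 0, 0]},
    {"offset": [-8, -33.4, 4.8], "rot": [0, 0, 0]},
    {"offset": [-8, -33.4, 4.8], "rot": [0, 0, 0]},
    {"offset": [-8, -33.4, 4.8], "rot": [0, 0, 0]},
    {"offset": [-8, -33.4, 2.5], "rot": [0, 0, 0]},
    {"offset": [-8, -33.4, 0.5], "rot": [0, 0, 0]},
    {"offset": [-8, -33.4, -0.5], "rot": [0, 0, 0]},
    {"offset": [-8, -33.4, -0.5], "rot": [0, 0, 0]},
  ],
)

```text
time: 7.6
position: [0.4346, 0.0079, 0.0261]
tool_rot: [0.999, -0.046, -0.0, -0.0]
ft_force: [1.1, -0.7, 1.2]
grip_width: 0.047
grip_force: 0.0
```

Call:
apply_moves(
  hand=0.2,
  newtons=15,
  series=[
    {"offset": [0, 0, 0], "rot": [0, 0, 0]},
    {"offset": [0, 0, 0], "rot": [0, 0, 0]},
    {"offset": [0, 0, 0], "rot": [0, 0, 0]},
    {"offset": [0, 0, 0], "rot": [0, 0, 0]},
    {"offset": [0, 0, 0], "rot": [0, 0, 0]},
    {"offset": [0, 0, 0], "rot": [0, 0, 0]},
    {"offset": [0, 0, 1.5], "rot": [0, 0, 0]},
    {"offset": [0, 0, 4], "rot": [0, 0, 0]},
    {"offset": [0, 0, 6], "rot": [0, 0, 0]},
    {"offset": [0, 0, 6], "rot": [0, 0, 0]},
  ],
)

```text
time: 8.6
position: [0.4357, 0.0061, 0.0883]
tool_rot: [0.999, -0.048, 0.002, 0.0]
ft_force: [0.9, -0.6, -0.3]
grip_width: 0.0301
grip_force: 15.0
```

Call:
apply_moves(
  series=[
    {"offset": [0.8, 4, 0], "rot": [0, 0, 0]},
    {"offset": [1.6, 8.9, 0], "rot": [0, 0, 0]},
    {"offset": [2.4, 13.8, 0], "rot": [0, 0, 0]},
    {"offset": [3.3, 18.7, 0], "rot": [0, 0, 0]},
    {"offset": [4.2, 23.6, 0], "rot": [0, 0, 0]},
    {"offset": [5.1, 28.5, 0], "rot": [0, 0, 0]},
    {"offset": [6, 33.4, 0], "rot": [0, 0, 0]},
    {"offset": [6.8, 38, 0], "rot": [0, 0, 0]},
    {"offset": [7.4, 41.3, 0], "rot": [0, 0, 0]},
    {"offset": [7.6, 42.6, 0], "rot": [0, 0, 0]},
    {"offset": [7.6, 42.6, 0], "rot": [0, 0, 0]},
    {"offset": [7.6, 42.6, -2.5], "rot": [0, 0, 0]},
    {"offset": [7.6, 42.6, -4.5], "rot": [0, 0, 0]},
    {"offset": [7.6, 42.6, -5.1], "rot": [0, 0, 0]},
    {"offset": [7.6, 42.6, -5.5], "rot": [0, 0, 0]},
    {"offset": [7.6, 42.6, -5.5], "rot": [0, 0, 0]},
  ],
)

```text
time: 10.2
position: [0.5107, 0.4312, 0.0317]
tool_rot: [0.999, -0.048, -0.0, 0.0]
ft_force: [0.5, 0.8, -0.7]
grip_width: 0.03
grip_force: 15.0
```

Call:
apply_moves(
  hand=0.52,
  series=[
    {"offset": [0, 0, 0], "rot": [0, 0, 0]},
    {"offset": [0, 0, 0], "rot": [0, 0, 0]},
    {"offset": [0, 0, 0], "rot": [0, 0, 0]},
    {"offset": [0, 0, 0], "rot": [0, 0, 0]},
    {"offset": [0, 0, 2.5], "rot": [0, 0, 0]},
    {"offset": [0, 0, 5.5], "rot": [0, 0, 0]},
    {"offset": [-1, -3, 6], "rot": [0, 0, 8.5]},
    {"offset": [-8.4, -25.4, 6], "rot": [0, 0, 17]},
    {"offset": [-8.4, -25.4, 6], "rot": [0, 0, 25.5]},
    {"offset": [-8.4, -25.4, 6], "rot": [0, 0, 34]},
    {"offset": [-8.4, -25.4, 6], "rot": [0, 0, 42.5]},
    {"offset": [-8.4, -25.4, 6], "rot": [0, 0, 51]},
    {"offset": [-8.4, -25.4, 6], "rot": [0, 0, 59.5]},
    {"offset": [-8.4, -25.4, 6], "rot": [0, 0, 68]},
    {"offset": [-8.4, -25.4, 6], "rot": [0, 0, 76.5]},
    {"offset": [-8.4, -25.4, 6], "rot": [0, 0, 85]},
    {"offset": [-8.4, -25.4, 6], "rot": [0, 0, 93.5]},
    {"offset": [-8.4, -25.4, 6], "rot": [0, 0, 102]},
    {"offset": [-8.4, -25.4, 6], "rot": [0, 0, 110]},
    {"offset": [-8.4, -25.4, 6], "rot": [0, 0, 112.4]},
  ],
)

```text
time: 12.2
position: [0.4269, 0.1786, 0.0918]
tool_rot: [0.594, 0.805, 0.0, 0.0]
ft_force: [-0.3, 0.9, -0.6]
grip_width: 0.0453
grip_force: 0.0
```

```bash
python3 - <<'E'
from h import *
o=get_obs(); print(o['time'],np.round(o['position'],4),np.round(o['tool_rot'],3))
t=[]
for c in('top','scene'):
    im=vision.camera(c)[:,:,::-1].copy(); cv2.imwrite(f'pics/{c}1.png',im); uv=proj(c,[[.49,.34,.01]])[0]; t.append(crop(im,uv,50,4))
cv2.imwrite('pics/p2.png',np.hstack(t))
E
```

```text
12.2 [0.4269 0.1786 0.0918] [0.594 0.805 0.    0.   ]
```

View pics/p2.png

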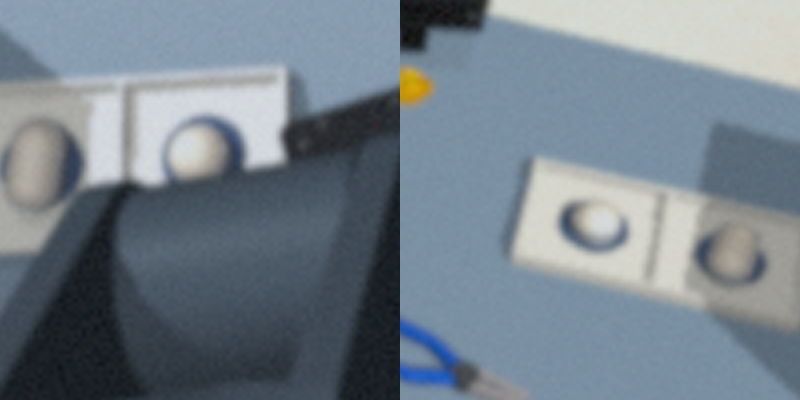

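Both pearls lie upright on their pads: round at (197,150) in the left crop and (595,222) in the right, oval at (40,165) and (733,250). Leaf next.

Call:
apply_moves(
  series=[
    {"offset": [0, 0, -2.5], "rot": [0, 0, 0]},
    {"offset": [0, 0, -5], "rot": [0, 0, 0]},
    {"offset": [0, 0, -6.5], "rot": [0, 0, 0]},
    {"offset": [0, 0, -6.5], "rot": [0, 0, 0]},
    {"offset": [0, 0, -6.5], "rot": [0, 0, 0]},
  ],
)

```text
time: 12.8
position: [0.4268, 0.1785, 0.0265]
tool_rot: [0.596, 0.803, 0.0, 0.0]
ft_force: [0.1, 0.6, -0.1]
grip_width: 0.0453
grip_force: 0.0
```

Call:
apply_moves(
  hand=0.2,
  newtons=15,
  series=[
    {"offset": [0, 0, 0], "rot": [0, 0, 0]},
    {"offset": [0, 0, 0], "rot": [0, 0, 0]},
    {"offset": [0, 0, 0], "rot": [0, 0, 0]},
    {"offset": [0, 0, 0], "rot": [0, 0, 0]},
    {"offset": [0, 0, 0], "rot": [0, 0, 0]},
    {"offset": [0, 0, 0], "rot": [0, 0, 0]},
    {"offset": [0, 0, 1.5], "rot": [0, 0, 0]},
    {"offset": [0, 0, 4], "rot": [0, 0, 0]},
    {"offset": [0, 0, 6], "rot": [0, 0, 0]},
    {"offset": [0, 0, 6], "rot": [0, 0, 0]},
  ],
)

```text
time: 13.8
position: [0.4278, 0.1787, 0.0884]
tool_rot: [0.595, 0.804, 0.002, 0.002]
ft_force: [-0.3, -0.2, 0.3]
grip_width: 0.0277
grip_force: 14.9
```

Call:
apply_moves(
  series=[
    {"offset": [0.5, -4, 0], "rot": [0, 0, 0]},
    {"offset": [1, -8.9, 0], "rot": [0, 0, 0]},
    {"offset": [1.5, -13.8, 0], "rot": [0, 0, 0]},
    {"offset": [2, -18.7, 0], "rot": [0, 0, 0]},
    {"offset": [2.5, -23.6, 0], "rot": [0, 0, 0]},
    {"offset": [3, -28.5, 0], "rot": [0, 0, 0]},
    {"offset": [3.5, -33.4, 0], "rot": [0, 0, 0]},
    {"offset": [4, -38.3, 0], "rot": [0, 0, 0]},
    {"offset": [4.5, -43.2, 0], "rot": [0, 0, 0]},
    {"offset": [5, -48.1, 0], "rot": [0, 0, 0]},
    {"offset": [5.5, -53, 0], "rot": [0, 0, 0]},
    {"offset": [6, -57.5, 0], "rot": [0, 0, 0]},
    {"offset": [6.4, -60.8, 0], "rot": [0, 0, 0]},
    {"offset": [6.4, -60.8, 0], "rot": [0, 0, 0]},
    {"offset": [6.4, -60.8, -2.5], "rot": [0, 0, 0]},
    {"offset": [6.4, -60.8, -4.5], "rot": [0, 0, 0]},
    {"offset": [6.4, -60.8, -5.1], "rot": [0, 0, 0]},
    {"offset": [6.4, -60.8, -5.5], "rot": [0, 0, 0]},
    {"offset": [6.4, -60.8, -5.5], "rot": [0, 0, 0]},
  ],
)

```text
time: 15.7
position: [0.4904, -0.4287, 0.0315]
tool_rot: [0.595, 0.804, 0.0, -0.001]
ft_force: [0.4, -0.3, 0.6]
grip_width: 0.0279
grip_force: 15.0
```

Call:
apply_moves(
  hand=0.52,
  series=[
    {"offset": [0, 0, 0], "rot": [0, 0, 0]},
    {"offset": [0, 0, 0], "rot": [0, 0, 0]},
    {"offset": [0, 0, 0], "rot": [0, 0, 0]},
    {"offset": [0, 0, 0], "rot": [0, 0, 0]},
    {"offset": [0, 0, 2.5], "rot": [0, 0, 0]},
    {"offset": [0, 0, 5.5], "rot": [0, 0, 0]},
    {"offset": [0.4, 4, 6], "rot": [0, 0, 8]},
    {"offset": [4.95, 53.5, 6], "rot": [0, 0, 16]},
    {"offset": [4.95, 53.5, 6], "rot": [0, 0, 24]},
    {"offset": [4.95, 53.5, 6], "rot": [0, 0, 32]},
    {"offset": [4.95, 53.5, 6], "rot": [0, 0, 40]},
    {"offset": [4.95, 53.5, 6], "rot": [0, 0, 48]},
    {"offset": [4.95, 53.5, 6], "rot": [0, 0, 56]},
    {"offset": [4.95, 53.5, 6], "rot": [0, 0, 64]},
    {"offset": [4.95, 53.5, 6], "rot": [0, 0, 73]},
    {"offset": [4.95, 53.5, 6], "rot": [0, 0, 73]},
    {"offset": [4.95, 53.5, 6], "rot": [0, 0, 73]},
    {"offset": [4.95, 53.5, 6], "rot": [0, 0, 73]},
    {"offset": [4.95, 53.5, 6], "rot": [0, 0, 73]},
    {"offset": [4.95, 53.5, 6], "rot": [0, 0, 73]},
  ],
)

```text
time: 17.7
position: [0.5401, 0.1046, 0.0916]
tool_rot: [0.001, 1.0, -0.0, 0.0]
ft_force: [-0.0, -0.1, 0.7]
grip_width: 0.0457
grip_force: 0.0
```

Call:
apply_moves(
  series=[
    {"offset": [0, 0, 0], "rot": [0, 0, 0]},
    {"offset": [0, 0, -2.5], "rot": [0, 0, 0]},
    {"offset": [0, 0, -5], "rot": [0, 0, 0]},
    {"offset": [0, 0, -6.5], "rot": [0, 0, 0]},
    {"offset": [0, 0, -6.5], "rot": [0, 0, 0]},
    {"offset": [0, 0, -6.5], "rot": [0, 0, 0]},
  ],
)

```text
time: 18.3
position: [0.5403, 0.1039, 0.0265]
tool_rot: [0.002, 1.0, -0.0, -0.0]
ft_force: [0.5, -0.4, 0.2]
grip_width: 0.0453
grip_force: 0.0
```

Call:
apply_moves(
  hand=0.2,
  newtons=15,
  series=[
    {"offset": [0, 0, 0], "rot": [0, 0, 0]},
    {"offset": [0, 0, 0], "rot": [0, 0, 0]},
    {"offset": [0, 0, 0], "rot": [0, 0, 0]},
    {"offset": [0, 0, 0], "rot": [0, 0, 0]},
    {"offset": [0, 0, 0], "rot": [0, 0, 0]},
    {"offset": [0, 0, 0], "rot": [0, 0, 0]},
    {"offset": [0, 0, 1.5], "rot": [0, 0, 0]},
    {"offset": [0, 0, 4], "rot": [0, 0, 0]},
    {"offset": [0, 0, 6], "rot": [0, 0, 0]},
    {"offset": [0, 0, 6], "rot": [0, 0, 0]},
  ],
)

```text
time: 19.3
position: [0.5417, 0.1057, 0.0888]
tool_rot: [0.0, 1.0, 0.0, 0.003]
ft_force: [0.1, -0.3, 0.1]
grip_width: 0.0331
grip_force: 15.0
```

Call:
apply_moves(
  series=[
    {"offset": [-0.4, -4, 0], "rot": [0, 0, 0]},
    {"offset": [-0.9, -8.9, 0], "rot": [0, 0, 0]},
    {"offset": [-1.4, -13.8, 0], "rot": [0, 0, 0]},
    {"offset": [-1.9, -18.7, 0], "rot": [0, 0, 0]},
    {"offset": [-2.4, -23.6, 0], "rot": [0, 0, 0]},
    {"offset": [-2.9, -28.5, 0], "rot": [0, 0, 0]},
    {"offset": [-3.4, -33.4, 0], "rot": [0, 0, 0]},
    {"offset": [-3.9, -38, 0], "rot": [0, 0, 0]},
    {"offset": [-4.4, -42, 0], "rot": [0, 0, 0]},
    {"offset": [-4.65, -44.3, 0], "rot": [0, 0, 0]},
    {"offset": [-4.65, -44.3, 0], "rot": [0, 0, 0]},
    {"offset": [-4.65, -44.3, -2.5], "rot": [0, 0, 0]},
    {"offset": [-4.65, -44.3, -4.5], "rot": [0, 0, 0]},
    {"offset": [-4.65, -44.3, -5.1], "rot": [0, 0, 0]},
    {"offset": [-4.65, -44.3, -5.5], "rot": [0, 0, 0]},
    {"offset": [-4.65, -44.3, -5.5], "rot": [0, 0, 0]},
  ],
)

```text
time: 20.9
position: [0.4936, -0.3366, 0.0315]
tool_rot: [0.0, 1.0, 0.0, -0.0]
ft_force: [0.1, -0.2, -0.1]
grip_width: 0.0335
grip_force: 15.0
```

Call:
apply_moves(
  hand=0.52,
  series=[
    {"offset": [0, 0, 0], "rot": [0, 0, 0]},
    {"offset": [0, 0, 0], "rot": [0, 0, 0]},
    {"offset": [0, 0, 0], "rot": [0, 0, 0]},
    {"offset": [0, 0, 0], "rot": [0, 0, 0]},
    {"offset": [0, 0, 2.5], "rot": [0, 0, 0]},
    {"offset": [0, 0, 5.5], "rot": [0, 0, 0]},
    {"offset": [-5.65, 14.5, 6], "rot": [0, 0, 0]},
    {"offset": [-5.65, 14.5, 6], "rot": [0, 0, 0]},
    {"offset": [-5.65, 14.5, 6], "rot": [0, 0, 0]},
    {"offset": [-5.65, 14.5, 6], "rot": [0, 0, 0]},
    {"offset": [-5.65, 14.5, 6], "rot": [0, 0, 0]},
    {"offset": [-5.65, 14.5, 6], "rot": [0, 0, 0]},
  ],
)

```text
time: 22.1
position: [0.4387, -0.1941, 0.092]
tool_rot: [0.001, 1.0, -0.001, 0.001]
ft_force: [0.3, -0.6, -0.9]
grip_width: 0.045
grip_force: 0.0
```

```bash
python3 - <<'E'
from h import *
o=get_obs(); print(o['time'],np.round(o['position'],4),np.round(o['tool_rot'],3))
t=[]
for c in('top','scene'):
    im=vision.camera(c)[:,:,::-1].copy(); uv=proj(c,[[.48,-.32,.01]])[0]; t.append(crop(im,uv,50,4))
cv2.imwrite('pics/p3.png',np.hstack(t))
E
```

```text
22.1 [ 0.4387 -0.1941  0.092 ] [ 0.001  1.    -0.001  0.001]
```

View pics/p3.png

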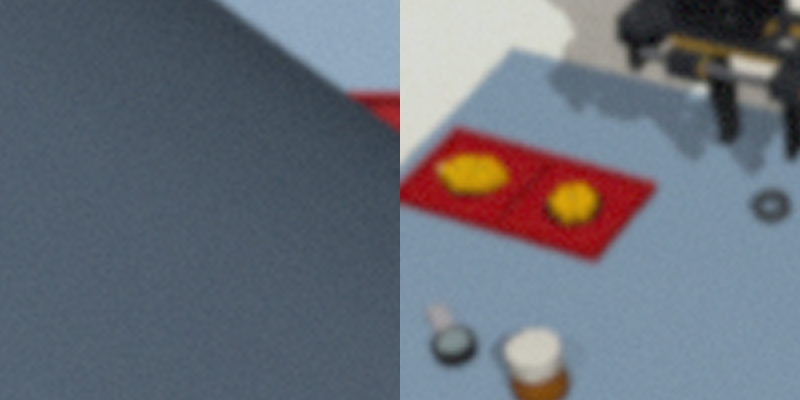

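The gold pieces sit upright on their pads: leaf (472,174), flower (573,203). The ring at (771,205) is next.

Call:
apply_moves(
  series=[
    {"offset": [0, 0, 0], "rot": [0, 0, 0]},
    {"offset": [0, 0, -2.5], "rot": [0, 0, 0]},
    {"offset": [0, 0, -5], "rot": [0, 0, 0]},
    {"offset": [0, 0, -6.5], "rot": [0, 0, 0]},
    {"offset": [0, 0, -6.5], "rot": [0, 0, 0]},
    {"offset": [0, 0, -6.5], "rot": [0, 0, 0]},
  ],
)

```text
time: 22.8
position: [0.4374, -0.1935, 0.0262]
tool_rot: [0.001, 1.0, -0.0, 0.0]
ft_force: [0.1, 0.9, -0.4]
grip_width: 0.0449
grip_force: 0.0
```

Call:
apply_moves(
  hand=0.2,
  newtons=12,
  series=[
    {"offset": [0, 0, 0], "rot": [0, 0, 0]},
    {"offset": [0, 0, 0], "rot": [0, 0, 0]},
    {"offset": [0, 0, 0], "rot": [0, 0, 0]},
    {"offset": [0, 0, 0], "rot": [0, 0, 0]},
    {"offset": [0, 0, 0], "rot": [0, 0, 0]},
    {"offset": [0, 0, 0], "rot": [0, 0, 0]},
    {"offset": [0, 0, 1.5], "rot": [0, 0, 0]},
    {"offset": [0, 0, 4], "rot": [0, 0, 0]},
    {"offset": [0, 0, 6], "rot": [0, 0, 0]},
    {"offset": [0, 0, 6], "rot": [0, 0, 0]},
  ],
)

```text
time: 23.8
position: [0.4383, -0.1933, 0.0885]
tool_rot: [0.001, 1.0, -0.001, 0.002]
ft_force: [0.1, 0.4, -0.5]
grip_width: 0.0288
grip_force: 12.0
```

Call:
apply_moves(
  series=[
    {"offset": [3.3, 2.3, 0], "rot": [0, 0, 0]},
    {"offset": [7, 4.8, 0], "rot": [0, 0, 0]},
    {"offset": [11, 7.5, 0], "rot": [0, 0, 0]},
    {"offset": [15, 10.3, 0], "rot": [0, 0, 0]},
    {"offset": [19, 13, 0], "rot": [0, 0, 0]},
    {"offset": [22.5, 15.4, 0], "rot": [0, 0, 0]},
    {"offset": [24.7, 16.95, 0], "rot": [0, 0, 0]},
    {"offset": [24.7, 16.95, 0], "rot": [0, 0, 0]},
    {"offset": [24.7, 16.95, 0], "rot": [0, 0, 0]},
    {"offset": [24.7, 16.95, -2.5], "rot": [0, 0, 0]},
    {"offset": [24.7, 16.95, -4.5], "rot": [0, 0, 0]},
    {"offset": [24.7, 16.95, -5.1], "rot": [0, 0, 0]},
    {"offset": [24.7, 16.95, -5.5], "rot": [0, 0, 0]},
    {"offset": [24.7, 16.95, -5.5], "rot": [0, 0, 0]},
  ],
)

```text
time: 25.2
position: [0.6836, -0.0237, 0.0317]
tool_rot: [0.001, 1.0, -0.0, -0.0]
ft_force: [0.4, 0.1, 0.2]
grip_width: 0.029
grip_force: 12.0
```

Call:
apply_moves(
  hand=0.52,
  series=[
    {"offset": [0, 0, 0], "rot": [0, 0, 0]},
    {"offset": [0, 0, 0], "rot": [0, 0, 0]},
    {"offset": [0, 0, 0], "rot": [0, 0, 0]},
    {"offset": [0, 0, 0], "rot": [0, 0, 0]},
    {"offset": [0, 0, 2.5], "rot": [0, 0, 0]},
    {"offset": [0, 0, 6], "rot": [0, 0, 0]},
    {"offset": [-4, -3, 10], "rot": [0, 0, 0]},
    {"offset": [-25, -18, 20], "rot": [0, 0, 0]},
    {"offset": [-25, -18, 20], "rot": [0, 0, 0]},
    {"offset": [-25, -18, 20], "rot": [0, 0, 0]},
    {"offset": [-25, -18, 20], "rot": [0, 0, 0]},
    {"offset": [-25, -18, 20], "rot": [0, 0, 0]},
    {"offset": [-25, -18, 20], "rot": [0, 0, 0]},
    {"offset": [-25, -18, 20], "rot": [0, 0, 0]},
    {"offset": [-25, -18, 20], "rot": [0, 0, 0]},
  ],
)

```text
time: 26.7
position: [0.4341, -0.2036, 0.2322]
tool_rot: [0.002, 1.0, -0.0, 0.001]
ft_force: [-0.4, 0.3, -0.8]
grip_width: 0.0455
grip_force: 0.0
```

Call:
apply_moves(
  series=[
    {"offset": [-23, -40, 0], "rot": [0, 0, 0]},
    {"offset": [-23, -40, 0], "rot": [0, 0, 0]},
    {"offset": [-23, -40, 0], "rot": [0, 0, 0]},
    {"offset": [-23, -40, 0], "rot": [0, 0, 0]},
    {"offset": [-23, -40, 0], "rot": [0, 0, 0]},
    {"offset": [-23, -40, 0], "rot": [0, 0, 0]},
    {"offset": [-23, -40, 0], "rot": [0, 0, 0]},
    {"offset": [-23, -40, 0], "rot": [0, 0, 0]},
    {"offset": [-23, -40, 0], "rot": [0, 0, 0]},
    {"offset": [-23, -40, 0], "rot": [0, 0, 0]},
    {"offset": [-23, -40, 0], "rot": [0, 0, 0]},
    {"offset": [-23, -40, 0], "rot": [0, 0, 0]},
  ],
)

```text
time: 27.9
position: [0.2333, -0.5943, 0.2282]
tool_rot: [0.025, 0.999, -0.005, -0.021]
ft_force: [0.4, 0.2, -0.1]
grip_width: 0.0451
grip_force: 0.0
```

```bash
python3 - <<'E'
from h import *
o=get_obs(); print(o['time'],np.round(o['position'],4),np.round(o['ft_force'],1))
ims={}
for c in('top','scene'):
    ims[c]=vision.camera(c)[:,:,::-1].copy(); cv2.imwrite(f'pics/{c}2.png',ims[c])
P={'white+':(.5107,.432),'white-':(.5145,.340),'red+':(.493,-.338),'red-':(.4905,-.430),'black':(.684,-.0235),'mid':(.5335,-.002)}
rows=[np.hstack([cv2.resize(crop(ims[c],proj(c,[[*p,.01]])[0],16,8),(130,130)) for p in P.values()]) for c in ims]
full=cv2.resize(ims['top'][90:330],(780,292)) 
cv2.imwrite('pics/p4.png',np.vstack(rows+[full]))
E
```

```text
27.9 [ 0.2333 -0.5943  0.2282] [ 0.4  0.2 -0.1]
```

View pics/p4.png

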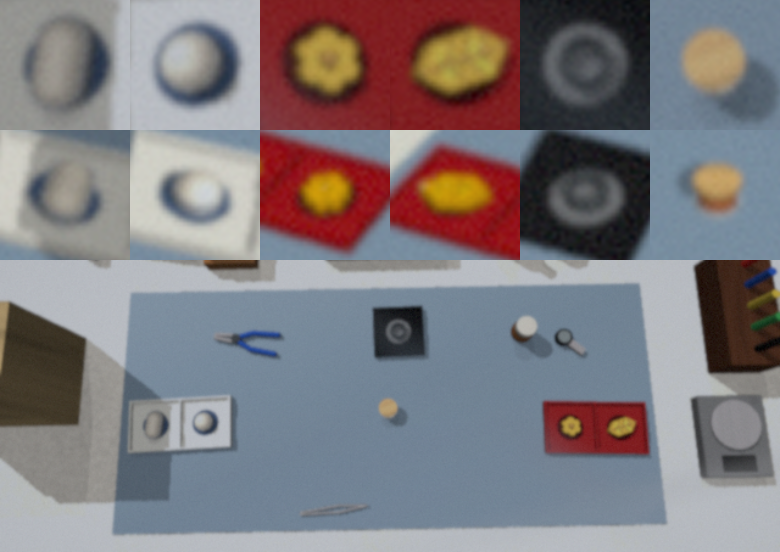

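All five are in their pockets and upright, and the spool and pliers are untouched. The pearls' apparent shift away from the camera axis could be parallax, so I'll overlay each piece's outline at its pad centre to check.

```bash
python3 - <<'E'
from h import *
ims={c:cv2.imread(f'pics/{c}2.png') for c in('top','scene')}
P={'pearl_oval':((.511,.4319),(.5105,.432),-.096),'pearl_round':((.5149,.3399),(.5143,.34),0),'gold_flower':((.4945,-.3386),(.4925,-.3374),0),'gold_leaf':((.4915,-.4308),(.4898,-.4295),-1.275),'steel_ring':((.6848,-.0236),(.6833,-.0232),0)}
rows=[]
for j,c in enumerate(ims):
    r=[]
    for n,v in P.items():
        p=v[j]; C,S=np.cos(v[2]),np.sin(v[2]); uv=proj(c,[[*p,.01]])[0]; t=crop(ims[c],uv,13,12)
        L=[(o,z) for o,z0,z1 in MOD[n] for z in (z0,z1)]
        for o,z in L+[(ell(.048,.048),0)]:
            q=o@np.array([[C,S],[-S,C]])+p; cv2.polylines(t,[np.int32((proj(c,np.c_[q,np.full(len(q),.007+z)])-uv+13)*12)],True,(0,0,255) if len(o)!=48 or o.max()<.023 or n=='pearl_oval' and o.max()>.0245 else (0,255,0),1)
        r.append(cv2.resize(t,(158,158)))
    rows.append(np.hstack(r))
cv2.imwrite('pics/p5.png',np.vstack(rows))
E
```

```text
(no output)
```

View pics/p5.png

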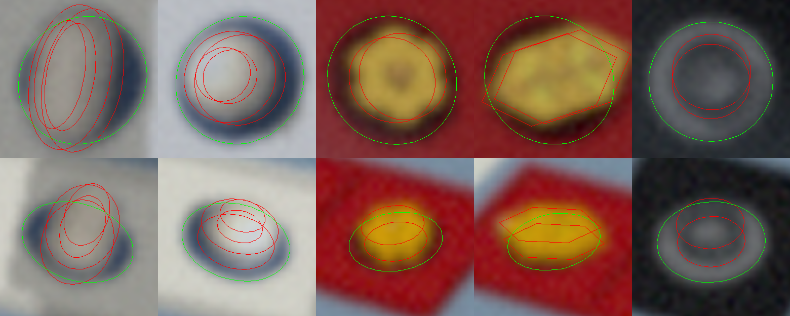

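```bash
python3 - <<'E'
import h; from h import *
ims={c:cv2.imread(f'pics/{c}2.png') for c in('top','scene')}
P={'gold_flower':((.4945,-.3386),(.4925,-.3374),0),'gold_leaf':((.4915,-.4308),(.4898,-.4295),-1.275)}
h.soft=lambda n,im: np.clip((im[...,1].astype(float)-50)/60,0,1)*(cv2.circle(np.zeros(im.shape[:2],np.uint8),(120,120),90,1,-1))
for n,v in P.items():
    for j,c in enumerate(ims):
        p,f=fit(n,{c:ims[c]},v[j],v[2],.007); print(n,c,'off mm',np.round((p[:2]-v[j])*1e3,1),'yaw',round(p[2],2),round(f,3))
E
```

```text
gold_flower top off mm [ 1.  -0.1] yaw 0.12 0.027
gold_flower scene off mm [-1.   0.5] yaw -0.02 1.249
gold_leaf top off mm [ 1.7 -1.5] yaw -1.24 0.015
gold_leaf scene off mm [-0.4 -0.2] yaw -1.2 1.057
```

```bash
python3 -c "
from rig import hand_in; print(hand_in())"
```

```text
the job is handed in; nothing more can be done
None
```

All five pieces are in their trays, flat and right side up, and the job was handed in at about 28 s of the 99 s. By the camera fit the two gold brooches are within about 2.5 mm of their pad centres. The pearls and ring were checked only by overlay and look centred. The spool and pliers were not moved.

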